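# Square up the clock face and set out its tools

## Task

Get this place ready for gluing a clock: turn the blue clock face on the jig's pin, without lifting it off, until its flat edge lies flush against the sprung alignment bar. Lay the glue spatula lengthwise and flat in the middle lane of the white tool tray and the red brush likewise in the lane to its left (as seen from the robot), so that with the pencil already in the right-hand lane the tools lie in their order of use. Set the tools down rather than dropping them, and do not disturb the pencil, spools, tape, glue bottle or paint jar.

Things in the scene. Friction and masses are not known exactly. Their poses are not given: they have to be found in the camera images.
- jig: fixed plywood jig plate, 205 x 170 mm, 12 mm thick. Origin: on the table right under the steel pin (8 mm diameter, top 30 mm above the table). x axis (level): from the pin towards the alignment bar, at right angles to the bar; z up. The plate reaches from x = -75 to +130 mm, y = -85 to +85 mm. A 34 mm high guide block stands at x = 116 mm.
- clock: loose blue ceramic clock face, 0.23 kg: disc of 60 mm radius, 12 mm thick, one straight flat 45 mm from its centre (80 mm long). It lies on the jig plate (upper face 24 mm above the table), its centre hole over the pin (0.7 mm play). Origin: centre of underside. x: from the centre square to the flat; flush when x points as the jig's x. Starts 1.0 to 3.14 rad off, either way.
- stud_red (a point): top centre of the red stud on the clock face, opposite the flat (at -x), 38 mm above the table. All three studs are upright, round, 12 mm diameter, 14 mm tall, axes 44 mm from the clock's centre. Pushing a stud sideways round the pin with closed fingertips turns the clock face (2 to 6 N).
- stud_a (a point): top centre of the white stud at the clock face's +y
- stud_b (a point): top centre of the white stud at the clock face's -y
- bar (a joint): travel of the sprung aluminium alignment bar towards the pin, in m. The bar (90 mm long, 12 mm thick, top 28 mm above the table) slides along the jig's x and a weak spring (3 to 4 N) presses it against the clock face. About 0 while it rests on the round rim, about 0.015 when it lies flush on the flat; end stop 0.0163.
- bar_face (a point): middle of the bar's face that touches the clock face, 20 mm above the table; on the jig's x axis, 59 mm minus the bar's travel from the pin's axis
- tray: fixed white plastic tray, 210 mm along its x (away from the robot) by 180 mm, rim 14 mm above the table, floor 4 mm above the table. Origin: under its centre, on the table. Three lanes run along x, each 55 mm wide and 202 mm long inside, parted by green ridges whose tops are 10 mm above the table.
- lane_right (a point): centre of the floor of the right-hand lane (tray y = -58 mm), 4 mm above the table; the pencil lies here and stays
- lane_mid (a point): centre of the floor of the middle lane (tray y = 0), 4 mm above the table; place for the spatula
- lane_left (a point): centre of the floor of the left-hand lane (tray y = +58 mm), 4 mm above the table; place for the brush
- spatula: glue spatula with a brown wooden handle and a thin steel blade, 145 mm long, about 45 g, lying on the table. Origin: on its underside, at the grip. x axis along it to the blade (tip at x = +90 mm, handle end at x = -55 mm); z up. The handle is 16 mm wide (y), 14 mm high and reaches from x = -55 to +35 mm.
- spatula_grip (a point): middle of the spatula's handle height at its grip (the body's origin, 7 mm up), near its centre of mass
- spatula_mid (a point): middle of the spatula's length, 17.5 mm from its origin along x, 7 mm up
- brush: brush with a red handle, steel ferrule and dark bristles, 145 mm long, about 40 g, lying on the table. Origin: on its underside, at the grip. x axis along it to the bristles (tip at x = +90 mm, handle end at x = -55 mm); z up. The handle is 16 mm wide (y), 14 mm high and reaches from x = -55 to +30 mm.
- brush_grip (a point): middle of the brush's handle height at its grip (the body's origin, 7 mm up), near its centre of mass
- brush_mid (a point): middle of the brush's length, 17.5 mm from its origin along x, 7 mm up
- pencil: yellow pencil, 170 mm long, 8 mm thick, lying in the tray's right-hand lane. Origin: on its underside, near its middle; x along it
- spool_orange: standing orange thread spool, 26 mm diameter, 50 mm tall; leave alone. Origin: centre of its underside
- spool_green: standing green thread spool, 26 mm diameter, 50 mm tall; leave alone. Origin: centre of its underside
- tape_roll: roll of tape lying flat, 64 mm diameter, 19 mm high; leave alone. Origin: centre of its underside
- glue: standing white glue bottle with an orange cap, 42 mm diameter, 115 mm tall; leave alone. Origin: centre of its underside
- paint_jar: standing purple paint jar with a white lid, 52 mm diameter, 55 mm tall; leave alone. Origin: centre of its underside
There are look-alikes about, which are no part of the job. There is more than one size of the clock; the job needs the middle-sized. Leave any yellow look-alike of the brush alone.

How it is judged:
At the end, for the whole second after the job is handed in: Clock face flat on the jig, at rest, its flat flush on the bar (within 3 degrees; bar in by over 11 mm); spatula flat in the middle lane and brush flat in the left lane, each within 11 degrees of the lane, its middle within 20 mm of the centre line and 35 mm of its centre, at rest (value of joint bar above 0.011 m and angle between the x axis of clock and the x axis of jig, either way round below 0.055 rad and z of clock in the frame of jig between 0.009 and 0.0145 m and angular speed of clock below 0.05 rad/s and angle between clock's own z axis and vertical below 0.05 rad and x of spatula_mid in the frame of lane_mid between -0.035 and 0.035 m and y of spatula_mid in the frame of lane_mid between -0.02 and 0.02 m and z of spatula_mid in the frame of lane_mid below 0.012 m and angle between the x axis of each of spatula, brush and the x axis of tray, either way round below 0.2 rad and angle between each of spatula, brush's own z axis and vertical below 0.12 rad and linear speed of each of spatula, brush below 0.02 m/s and x of brush_mid in the frame of lane_left between -0.035 and 0.035 m and y of brush_mid in the frame of lane_left between -0.02 and 0.02 m and z of brush_mid in the frame of lane_left below 0.012 m); the robot touches nothing.
It fails at once if the clock face is lifted off the jig plate (by more than 8 mm) or tipped (z of clock in the frame of jig above 0.02 m or angle between clock's own z axis and vertical above 0.25 rad).
It fails at once if the spatula is let go in the air, more than about 7 cm above the table (height (world z) of spatula above 0.065 m and contact force between spatula and the fingers below 0.02 N and linear speed of spatula above 0.35 m/s).
It fails at once if the brush is let go in the air, more than about 7 cm above the table (height (world z) of brush above 0.065 m and contact force between brush and the fingers below 0.02 N and linear speed of brush above 0.35 m/s).
It fails at once if the pencil, a spool, the tape, the glue bottle or the paint jar is moved more than 25 mm or tipped over (distance of any of spool_orange, spool_green, tape_roll, glue, paint_jar, pencil from where it was at the start of the episode above 0.025 m or angle between any of spool_orange, spool_green, tape_roll, glue, paint_jar's own z axis and vertical above 0.5 rad).
It also fails if it takes over 67 s, if anything falls off the work surface, if the arm or the gripper's body presses on something with over 40 N, if the wrist force passes 120 N, or if a joint passes its speed limit or range.

## Robot

A 6-joint arm with a two-finger parallel gripper is mounted at the origin on the work surface. World frame = base frame: x ahead of the robot, y to its left, z up, the work surface at z = 0. Lengths are in m, angles in rad, forces in N, time in s.
With the tool pointing down it reaches from about 0.35 to 0.975 m from the base axis. Payload 4.9 kg.
Tool frame: the origin (TCP) lies at the very end of the fingers, on their centre line; the grasp point (between the pads) lies 19 mm behind it (manip.hold_point_z is the distance from the TCP to the grasp point, in m); z points along the fingers, y is the direction in which the jaws open and shut (so a half turn about z gives the same grasp; the last joint's range is limited). The gripper opens to 85 mm and grips with 20 to 120 N. Pads are 22 mm wide; open, the fingers measure 114 mm over their backs; the gripper's body (76 mm by 85 mm) begins 54 mm behind the grasp point. The pads swing forward as they close: fully open they stand 13 mm farther back than shut.
Start: joints at [1.16, 0.053, 1.613, -0, 1.476, -0.119], TCP at [0.18, 0.599, 0.231] pointing down, gripper open.
Joint ranges: [-3.01, 3.01], [-1.01, 2.22], [0.06, 2.58], [-1.02, 4.17], [0.09, 2.62], [-3.14, 3.14]. Speed limits (rad/s): [2.57, 2.57, 3.14, 3.14, 3.14, 3.14].

## Interface

Orientations are given as a unit quaternion [w, x, y, z].
In Python, from plant import manip gives the robot as it stands. The module is installed in compiled form; this text tells all that it offers.
- The arm moves only by the shell command python3 -m creep 'ROWS'. ROWS is JSON, a list of rows, each a list of 7 numbers: the turn, a rotation vector about the tool's x, y, z in degrees, then the shift along the tool's x, y, z in m, then the opening, from 0 (shut) to 1 (fully open). In form: [[ax, ay, az, tx, ty, tz, jaw], ...]. A call has 1 to 20 rows; each row shifts and turns the commanded pose from where the row before left it, along the tool's axes as they then stand; what a row does not reach is not made up. A row lasts 1/12 s, in which the tool goes at most 41.7 mm and 7.16 degrees, less where a joint would pass 70% of its speed; a pose out of reach is approached as far as the arm can. A call is refused whole if a number of a shift passes 0.0417 or a number of a turn 7.16, either way. A call with a gripper value outside its range is refused whole. The fingers move at their own pace and stop on an object; the grip force is fixed at half the most. Time passes only in rows, so rows that do not move let the fingers close. It gives the time, the measured TCP pose, the force and the opening at its end, in the units of the state.
- manip.state(): the state, without advancing time (a new reading comes with each control period).
- manip.grab_frame(name): name is "side" or "top" or "wrist"; returns the picture (400x640x3 uint8, blue, green, red); there is no depth.
- manip.get_calibration(name): a dict with "fx", "fy", "cx", "cy" (pixels), "dist" ([k1, k2, p1, p2, k3] as OpenCV has them; the pictures are not rectified), "xyz" and "attitude" of the camera in the world. Camera axes: x right, y down, z forward; pixel columns grow to the right and rows downward; lengths in m; the calibration is good to about 2 mm. A picture is of the moment at which its call begins: read the wrist's pose just before it. get_calibration takes no time and is no camera call; for the wrist camera it gives the pose at the moment of the call.
- manip.job_done(): hands the job in, once; it reports no verdict.
Trained networks look in the newest picture that a camera, given by its name, has taken for a name from the list of things; names that differ only in an ending like _2 or _b are one class to them, and where a whole thing is asked for, a point or a joint stands for the part that bears it (a point fixed in the world has none). Each returns a list of dicts, best first, with "confidence" (0 to 1); they miss things now and then, are a little off and sometimes report something else, mostly with a low value. They report only what shows in the picture. A call takes as long as a camera call. They do not tell look-alikes from the thing itself.
- manip.cut_out(target, camera): "pixels" (400x640 bool, what is visible of it) and "rect" ([left, top, right, bottom] in pixels, round what is visible of it).
The state is a dict: "time": time; "joint_pos": joint angles; "joint_vel": joint speeds; "joint_efforts": joint torques, N m; "tool_pos": TCP position; "tool_rot": TCP orientation; "contact_force": force on the tool from outside, world axes, zero at the start; "ft_torque": the same for the moment, N m; "gripper_width": opening from 0.0 (shut) to 1.0 (fully open).
Only numpy, scipy, OpenCV 4.12 (cv2) and the standard library are available. Lean on these libraries where they do the work, as an engineer would, in place of code of your own. Each camera call takes 0.05 s, during which the arm holds its last target.

## Working session

There is one attempt and no reset: what is moved stays moved. The work goes in short steps, Python scripts to look and compute and a shell command to move; the robot and the scene stay as the last step left them, time stands still between calls to the robot, and variables do not carry over. Pictures are saved under pics/ and viewed, and the job is handed in when it is done.

```bash
mkdir -p pics
python3 - <<'E'
from plant import manip
import cv2
for n in("top","side","wrist"):
    im=manip.grab_frame(n); cv2.imwrite(f"pics/{n}0.png",im)
    c=manip.get_calibration(n); print(n,c)
s=manip.state();print(s["time"],s["tool_pos"],s["tool_rot"],s["gripper_width"],s["contact_force"], manip.hold_point_z)
E
```

```text
top {'fx': 383.9472680459252, 'fy': 383.9472680459252, 'cx': 322.67419464197104, 'cy': 199.0877029105902, 'dist': array([-0.04885399,  0.        ,  0.        ,  0.        ,  0.        ]), 'xyz': array([0.27356407, 0.03557833, 1.2082494 ]), 'attitude': array([ 0.06193446, -0.69487517,  0.71368966, -0.06292604])}
side {'fx': 368.8887983378059, 'fy': 368.8887983378059, 'cx': 320.45903505834116, 'cy': 199.63550055741294, 'dist': array([0.02065267, 0.        , 0.        , 0.        , 0.        ]), 'xyz': array([0.36452844, 0.85364184, 0.5363917 ]), 'attitude': array([ 0.03710686, -0.07858321,  0.86423805, -0.49552028])}
wrist {'fx': 278.0591381213075, 'fy': 278.0591381213075, 'cx': 324.3708934349591, 'cy': 201.1817469368528, 'dist': array([-0.04728924,  0.        ,  0.        ,  0.        ,  0.        ]), 'xyz': array([0.11096136, 0.61904469, 0.37400838]), 'attitude': array([0.11644984, 0.79420647, 0.59022937, 0.08546811])}
0.15 [0.17959943 0.59813676 0.23033044] [-2.05166861e-04  1.45379424e-01  9.89375659e-01 -7.65725912e-04] 1.0007047018097046 [ 0.12136506  0.17896771 -0.04736763] 0.0187
```

View pics/top0.png

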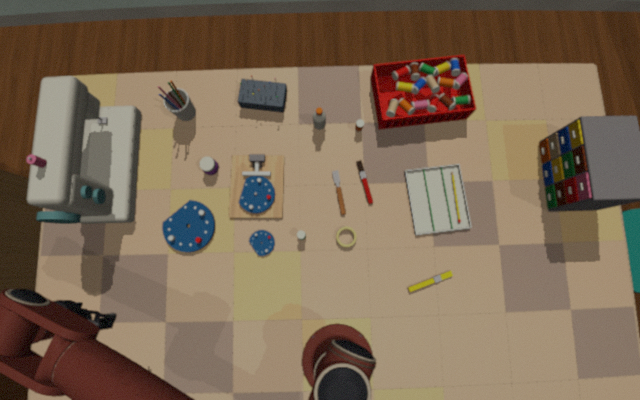

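View pics/side0.png

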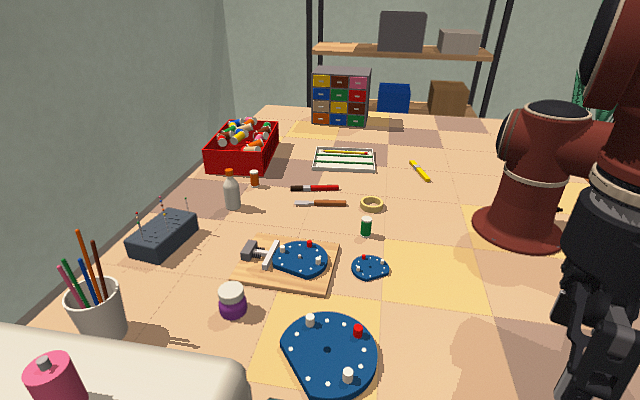

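View pics/wrist0.png

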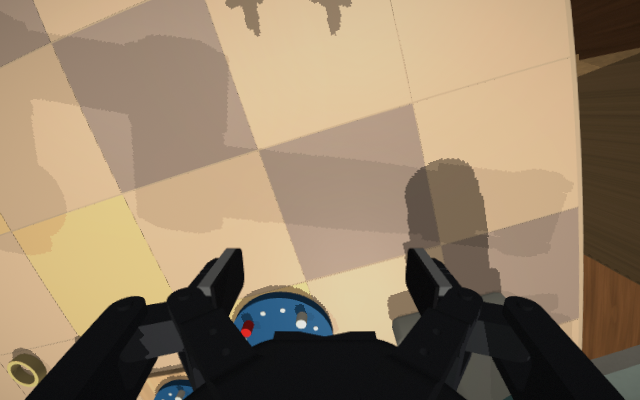

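Top picture: the clock candidates are the large one (189,226), the one on the jig (257,195) and the small one (262,243). I choose the jig one. The brush candidates are red (365,182) and yellow (430,282), and I choose red. There is one spatula, at (339,192). Next I measure all three and check close crops.

```bash
cat > h.py <<'E'
import numpy as np, cv2
from scipy.spatial.transform import Rotation as R
def rot(q): return R.from_quat([q[1],q[2],q[3],q[0]]).as_matrix()
def K(c): return np.array([[c["fx"],0,c["cx"]],[0,c["fy"],c["cy"]],[0,0,1.]])
def px2w(px,c,z):
    px=np.asarray(px,float).reshape(-1,1,2)
    n=cv2.undistortPoints(px,K(c),np.asarray(c["dist"])).reshape(-1,2)
    d=np.c_[n,np.ones(len(n))]@rot(c["attitude"]).T
    o=np.asarray(c["xyz"]); return o+d*((z-o[2])/d[:,2])[:,None]
def w2px(P,c):
    Rm=rot(c["attitude"]); P=np.asarray(P,float).reshape(-1,3)
    q=(P-c["xyz"])@Rm
    return cv2.projectPoints(q.reshape(-1,1,3),np.zeros(3),np.zeros(3),K(c),np.asarray(c["dist"]))[0].reshape(-1,2)
def axis(mask,c,z):
    ys,xs=np.nonzero(mask); P=px2w(np.c_[xs,ys],c,z)[:,:2]
    m=P.mean(0);u,s,v=np.linalg.svd(P-m,full_matrices=False); d=v[0]
    if d[0]<0:d=-d
    t=(P-m)@d; lo,hi=np.percentile(t,[0.5,99.5]); return m,d,m+d*lo,m+d*hi
E
python3 - <<'E'
from plant import manip
from h import *
np.set_printoptions(precision=4,suppress=True)
im=manip.grab_frame("top");c=manip.get_calibration("top")
for n,z in [("clock",.024),("stud_red",.038),("stud_a",.038),("jig",.012),("bar",.028),("tray",.014),("spatula",.01),("brush",.01),("pencil",.008),("spool_orange",.05),("spool_green",.05),("tape_roll",.019),("glue",.115),("paint_jar",.055)]:
    for r in manip.cut_out(n,"top"):
        m=r["pixels"]
        if m.sum()<3: continue
        a=axis(m,c,z); print(n,round(r["confidence"],2),np.round(r["rect"]),m.sum(),"mean",a[0],"ang",np.degrees(np.arctan2(a[1][1],a[1][0])).round(1),"ends",a[2],a[3])
cv2.imwrite("pics/cropA.png",cv2.resize(im[140:260,150:290],None,fx=5,fy=5,interpolation=cv2.INTER_CUBIC))
cv2.imwrite("pics/cropB.png",cv2.resize(im[140:260,320:480],None,fx=5,fy=5,interpolation=cv2.INTER_CUBIC))
print(manip.state()["time"])
E
```

```text
clock 0.96 [164. 202. 215. 253.] 2105 mean [0.408  0.4478] ang -62.9 ends [0.3706 0.5207] [0.4444 0.3767]
clock 0.81 [237. 177. 275. 215.] 1071 mean [0.5051 0.2395] ang -19.4 ends [0.4502 0.2588] [0.5604 0.2199]
clock 0.72 [249. 231. 273. 256.] 477 mean [0.3562 0.223 ] ang 39.4 ends [0.3276 0.1994] [0.3855 0.2471]
clock 0.7 [335. 171. 347. 215.] 260 mean [ 0.5067 -0.0195] ang 9.5 ends [ 0.4365 -0.0313] [ 0.5747 -0.0081]
stud_red 0.95 [164. 201. 214. 251.] 1958 mean [0.4053 0.4438] ang -61.4 ends [0.3676 0.5129] [0.4421 0.3765]
stud_red 0.65 [236. 174. 274. 212.] 1099 mean [0.5024 0.2366] ang -3.6 ends [0.4449 0.2402] [0.5617 0.2329]
stud_red 0.58 [249. 226. 274. 255.] 491 mean [0.3556 0.2205] ang 45.9 ends [0.3291 0.1931] [0.383  0.2488]
stud_a 0.96 [236. 177. 276. 211.] 1100 mean [0.5028 0.2372] ang -5.4 ends [0.4454 0.2426] [0.561  0.2316]
stud_a 0.96 [250. 229. 276. 257.] 498 mean [0.3546 0.2189] ang 42.9 ends [0.3264 0.1927] [0.3829 0.2453]
stud_a 0.69 [161. 200. 214. 252.] 2047 mean [0.4059 0.4425] ang -63.6 ends [0.3704 0.514 ] [0.4409 0.3722]
jig 0.87 [229. 153. 286. 222.] 243
[... 1454 characters left out ...]
19 -0.0903] [ 0.7512 -0.0996]
spool_orange 0.48 [354. 121. 361. 132.] 69 mean [ 0.7131 -0.0902] ang -15.0 ends [ 0.6965 -0.0857] [ 0.7305 -0.0948]
spool_orange 0.34 [404. 160. 471. 234.] 3588 mean [ 0.4722 -0.3192] ang 5.1 ends [ 0.3729 -0.328 ] [ 0.5736 -0.3102]
spool_green 0.41 [297. 230. 304. 240.] 40 mean [0.372  0.1005] ang 19.4 ends [0.3621 0.097 ] [0.3817 0.1039]
tape_roll 0.51 [335. 228. 353. 249.] 155 mean [ 0.3652 -0.0369] ang -23.2 ends [ 0.3373 -0.025 ] [ 0.3942 -0.0493]
glue 0.8 [314. 109. 330. 131.] 230 mean [0.7151 0.0364] ang 0.8 ends [0.6824 0.036 ] [0.7494 0.0369]
paint_jar 0.55 [200. 157. 216. 174.] 235 mean [0.5941 0.3834] ang 45.4 ends [0.5726 0.3616] [0.6162 0.4059]
0.9
```

View pics/cropA.png

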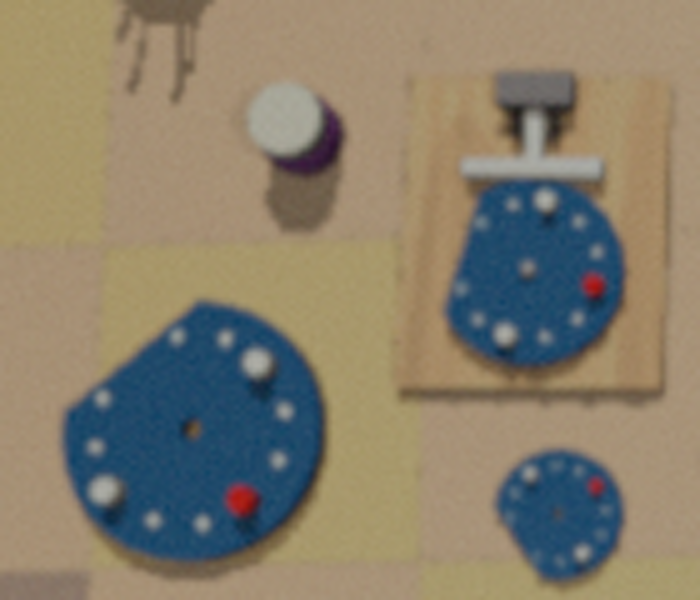

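View pics/cropB.png

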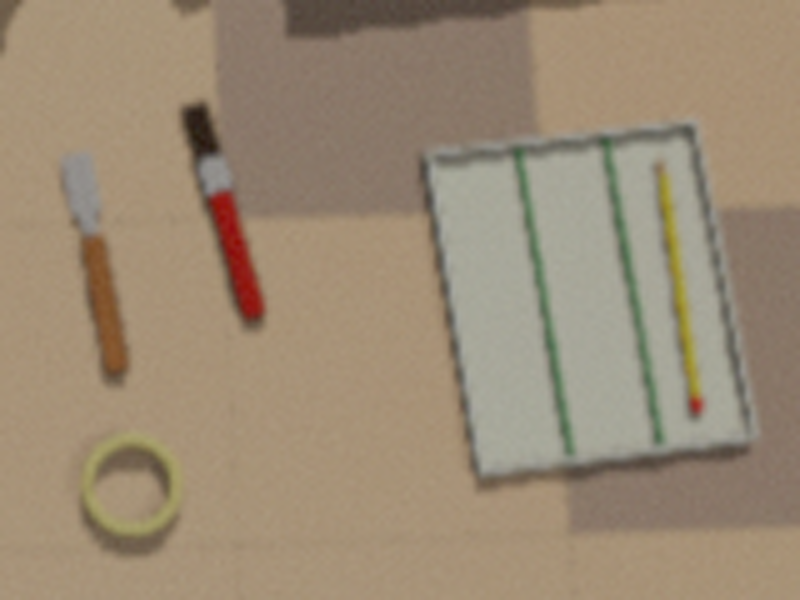

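Crop A confirms that the jig's clock sits at crop (528,268), with its flat to the left and the red stud to the right. The bar is at the top, so it needs a clockwise turn. Crop B shows the spatula (blade up) and the red brush (bristles up). The tray's empty lanes are the left and middle ones. Now I get exact positions.

Run:
```python
from plant import manip
from h import *
np.set_printoptions(precision=4,suppress=True)
c=manip.get_calibration("top")
A=lambda p,z:px2w((np.array(p)+.5)/5-.5+np.array([150,140]),c,z)[:,:2]
B=lambda p,z:px2w((np.array(p)+.5)/5-.5+np.array([320,140]),c,z)[:,:2]
pin=A([528,268],.03)[0];red=A([594,286],.038)[0];w1=A([545,200],.038)[0];w2=A([505,334],.038)[0]
bar=A([[462,168],[602,167]],.028);blk=A([535,90],.034)[0]
print("pin",pin,"red",red-pin,"w1",w1-pin,"w2",w2-pin,"bar",bar,blk, "cen",(w1+w2)/2)
for v in (-(red-pin),w1-pin,w2-pin,w1-w2,blk-pin,bar[0]-bar[1]): print(np.linalg.norm(v),np.degrees(np.arctan2(v[1],v[0])))
pl=A([[412,75],[672,75],[660,392],[400,390]],.012);print("plate",pl)
t=B([[425,152],[695,125],[755,440],[480,475]],.014);print("tray",t,t.mean(0))
for a,b in((0,1),(1,2),(3,2),(0,3)):
    v=t[a]-t[b];print(np.linalg.norm(v),np.degrees(np.arctan2(v[1],v[0])))
g=B([[518,150],[571,455],[606,140],[659,443]],.010);print("ridges",g)
print("spat",B([[75,155],[117,373],[93,236]],.01));print("brush",B([[195,105],[254,316],[219,192]],.01))
```

```text
pin [0.5084 0.2418] red [-0.0141 -0.0425] w1 [ 0.0415 -0.0119] w2 [-0.0428  0.0127] bar [[0.5746 0.2844]
 [0.5727 0.1955]] [0.6227 0.2373] cen [0.5078 0.2422]
0.044789575002912564 71.66368624510493
0.043159020478062374 -15.948578286226004
0.044638271609760624 163.49068881573467
0.0877962412546496 -16.23366852212368
0.11437903092159135 -2.2741647018770137
0.08894209196045934 88.81240885880224
plate [[0.6417 0.3212]
 [0.6368 0.1522]
 [0.4304 0.1616]
 [0.4359 0.3255]]
tray [[ 0.5747 -0.2344]
 [ 0.5883 -0.4111]
 [ 0.3835 -0.431 ]
 [ 0.3667 -0.2556]] [ 0.4783 -0.333 ]
0.1772074086652342 94.41000135364878
0.20576349986545772 5.5443552380469265
0.17620718175976846 95.47322833792312
0.2090551470636332 5.809007624649966
ridges [[ 0.5755 -0.2957]
 [ 0.3779 -0.3148]
 [ 0.5808 -0.3535]
 [ 0.3838 -0.3712]]
spat [[ 0.5796 -0.0098]
 [ 0.4376 -0.0317]
 [ 0.5261 -0.0195]]
brush [[ 0.6108 -0.0884]
 [ 0.4716 -0.1197]
 [ 0.5527 -0.1012]]
```

```bash
python3 -m creep '[[0,0,0,-0.0276,-0.0183,0.009,0],[0,0,0,-0.0276,-0.0183,0.009,0],[0,0,0,-0.0276,-0.0183,0.009,0],[0,0,0,-0.0276,-0.0183,0.009,0],[0,0,0,-0.0276,-0.0183,0.009,0],[0,0,0,-0.0276,-0.0183,0.009,0],[0,0,0,-0.0276,-0.0183,0.009,0],[0,0,0,-0.0276,-0.0183,0.009,0],[0,0,0,-0.0276,-0.0183,0.009,0],[0,0,0,-0.0276,-0.0183,0.009,0],[0,0,0,-0.0276,-0.0183,0.009,0],[0,0,0,-0.0276,-0.0183,0.009,0],[0,0,0,-0.0276,-0.0183,0.009,0],[0,0,0,-0.0276,-0.0183,0.009,0],[0,0,0,-0.0276,-0.0183,0.009,0],[0,0,0,-0.0276,-0.0183,0.009,0],[0,0,0,0,0,0,0]]'
python3 - <<'E'
from plant import manip
import cv2
for n in("wrist","side"): cv2.imwrite(f"pics/{n}1.png",manip.grab_frame(n))
s=manip.state();print(s["tool_pos"],s["tool_rot"],s["joint_pos"])
E
```

```text
time: 2.32
tool_pos: [0.5205, 0.187, 0.0859]
tool_rot: [-0.0, 0.148, 0.989, -0.001]
contact_force: [0.5, -0.1, 0.7]
gripper_width: 0.004
[0.51874177 0.19023213 0.08692936] [-5.51028478e-04  1.46622548e-01  9.89192360e-01 -1.40703694e-05] [ 2.16603521e-01  1.65775314e-02  1.90214795e+00  3.88967573e-04
  1.22390715e+00 -1.06001909e+00]
```

View pics/wrist1.png

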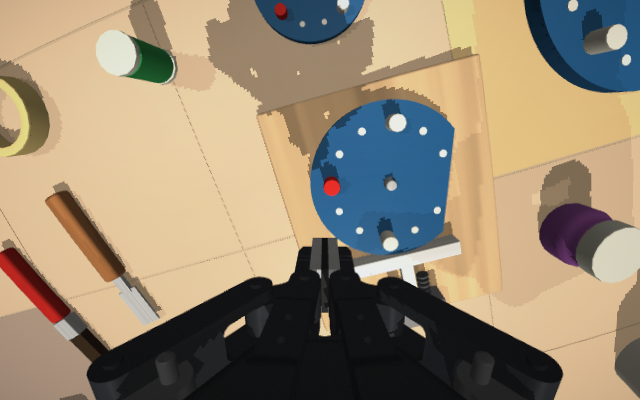

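View pics/side1.png

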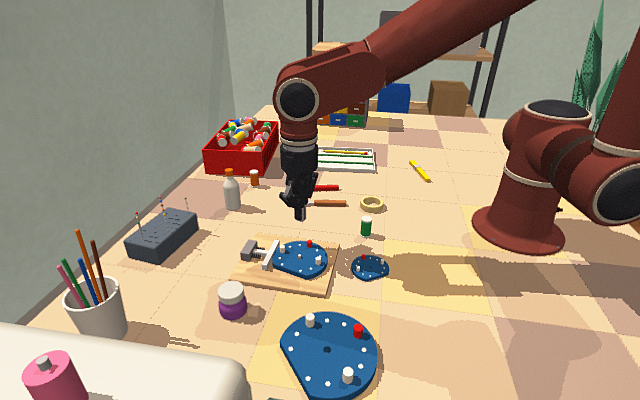

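Wrist picture: red stud at (332,187), pin at (391,185), white studs at (398,123) and (391,243). The closed fingertips are at (324,240). I cross-check these positions with this camera.

Run:
```python
from plant import manip
from h import *
np.set_printoptions(precision=4,suppress=True)
c=manip.get_calibration("wrist")
A=lambda p,z:px2w(p,c,z)[:,:2]
pin=A([391,185],.03)[0];red=A([332,187],.038)[0];w1=A([398,122],.038)[0];w2=A([391,243],.038)[0]
print(pin,red,w1,w2,red-pin,(w1+w2)/2)
for v in (-(red-pin),w2-w1): print(np.linalg.norm(v),np.degrees(np.arctan2(v[1],v[0])))
print(w2px([[.5187,.1902,.087]],c))
b=A([[357,272],[461,248]],.028);print(b)
s=manip.state();T=rot(s["tool_rot"]);p=s["tool_pos"];print(T)
g=np.r_[red,.038]-[*p[:2],p[2]];print("red in tool",T.T@g, "pin in tool",T.T@(np.r_[pin,.03]-p))
```

```text
[0.5096 0.2446] [0.4965 0.2026] [0.4663 0.2577] [0.5514 0.2331] [-0.0132 -0.042 ] [0.5089 0.2454]
0.04400885389676727 72.58338025983596
0.08856020304342654 -16.129569000230852
[[324.3624 249.8477]]
[[0.574  0.2015]
 [0.578  0.288 ]]
[[-0.957   0.2901 -0.0011]
 [ 0.2901  0.957   0.0001]
 [ 0.0011 -0.0002 -1.    ]]
red in tool [0.0249 0.0054 0.049 ] pin in tool [0.0244 0.0494 0.0569]
```

```bash
python3 -m creep '[[0,0,0,0,0.002,0.014,0],[0,0,0,0,0.002,0.014,0],[0,0,0,0,0,0.014,0],[0,0,0,0,0,0.011,0],[0,0,0,0.003,0,0.004,0],[0,0,0,0.003,0,0,0]]'
python3 - <<'E'
from plant import manip
import cv2
for n in("wrist",): cv2.imwrite(f"pics/{n}2.png",manip.grab_frame(n))
im=manip.grab_frame("side");cv2.imwrite("pics/side2.png",cv2.resize(im[190:310,220:380],None,fx=5,fy=5,interpolation=cv2.INTER_CUBIC))
s=manip.state();print(s["tool_pos"],s["tool_rot"],s["contact_force"])
E
```

```text
time: 2.92
tool_pos: [0.5131, 0.1971, 0.0293]
tool_rot: [-0.0, 0.145, 0.989, -0.0]
contact_force: [4.4, -0.6, -2.4]
gripper_width: -0.0
[0.51357027 0.19724178 0.03080645] [1.57602982e-04 1.44950088e-01 9.89438949e-01 1.19063234e-04] [-0.80794021  0.06206087 -0.14552659]
```

View pics/wrist2.png

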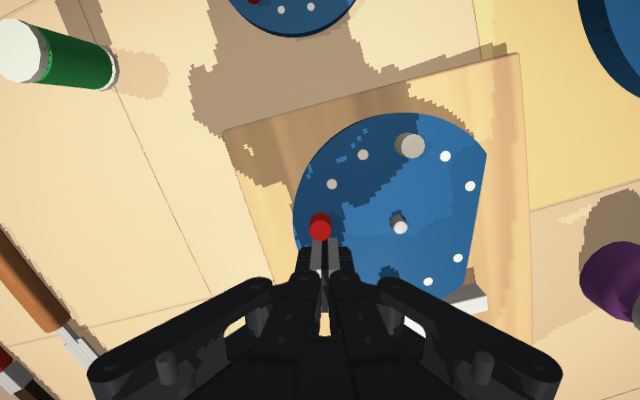

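View pics/side2.png

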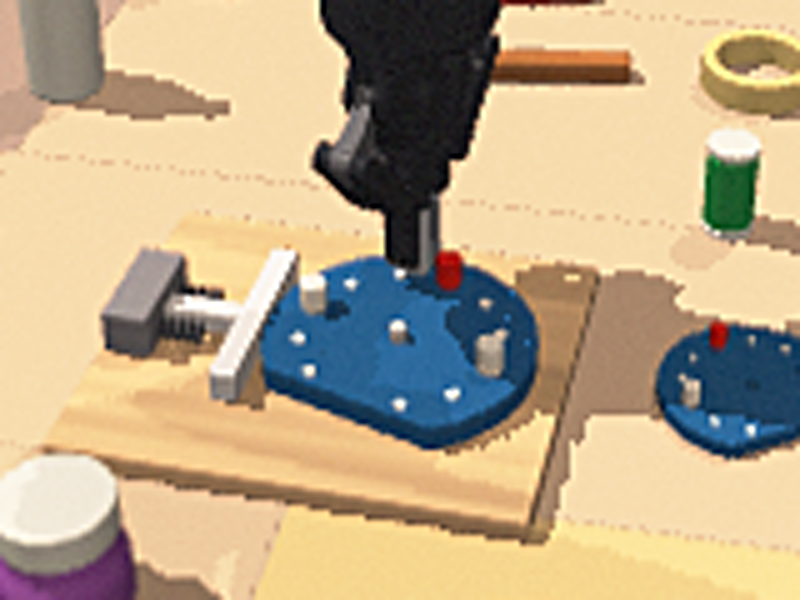

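The fingertip sits right behind the red stud at (320,230) in the wrist picture. Now I push it about 60 degrees round the pin.

```bash
python3 -m creep '[[0,0,0,0.002,0,0,0],[0,0,5,0.0039,-0.0012,0,0],[0,0,5,0.0039,-0.0012,0,0],[0,0,5,0.0039,-0.0012,0,0],[0,0,5,0.0039,-0.0012,0,0],[0,0,5,0.0039,-0.0012,0,0],[0,0,5,0.0039,-0.0012,0,0],[0,0,5,0.0039,-0.0012,0,0],[0,0,5,0.0039,-0.0012,0,0],[0,0,5,0.0039,-0.0012,0,0],[0,0,5,0.0039,-0.0012,0,0],[0,0,5,0.0039,-0.0012,0,0],[0,0,5,0.0039,-0.0012,0,0]]'
python3 - <<'E'
from plant import manip
import cv2
for n in("wrist",): cv2.imwrite(f"pics/{n}3.png",manip.grab_frame(n))
im=manip.grab_frame("top");cv2.imwrite("pics/top3.png",cv2.resize(im[140:260,150:310],None,fx=5,fy=5,interpolation=cv2.INTER_CUBIC))
s=manip.state();print(s["tool_pos"],s["tool_rot"],s["contact_force"])
E
```

```text
time: 4.1
tool_pos: [0.4711, 0.2187, 0.0316]
tool_rot: [0.001, 0.622, 0.783, 0.001]
contact_force: [1.3, -0.8, 0.5]
gripper_width: -0.0
[0.47053872 0.21907166 0.03130911] [2.29489412e-04 6.20334171e-01 7.84337368e-01 5.97476214e-04] [-0.10283843 -1.7557906  -0.6945516 ]
```

View pics/wrist3.png

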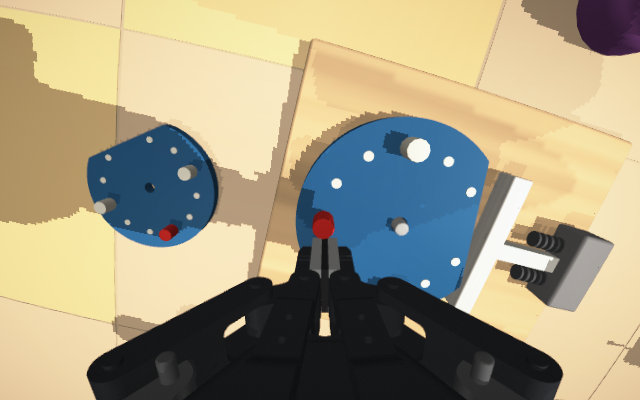

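View pics/top3.png

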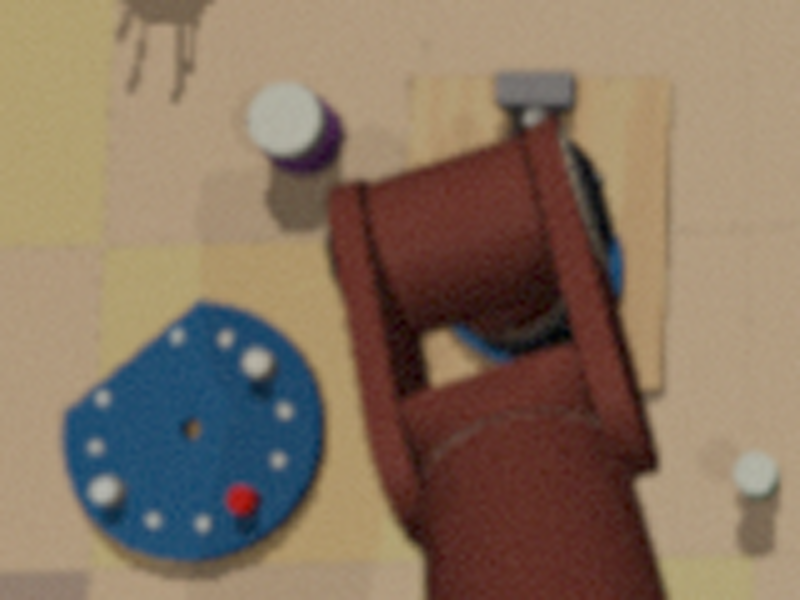

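The push works: red stud at (323,225), flat at right around (480,220), bar near-face from about (512,178) to (450,300). I measure the angle still to go.

Run:
```python
from plant import manip
from h import *
np.set_printoptions(precision=4,suppress=True)
c=manip.get_calibration("wrist")
A=lambda p,z:px2w(p,c,z)[:,:2]
an=lambda v:np.degrees(np.arctan2(v[1],v[0]))
pin=A([401,228],.03)[0];red=A([324,219],.038)[0];w1=A([418,150],.038)[0]
print(pin, an(pin-red),an(w1-pin)-90,np.linalg.norm(red-pin))
b=A([[531,180],[470,312]],.028);v=b[0]-b[1];print("bar outer",an(v)-90)
b=A([[512,176],[447,302]],.028);v=b[0]-b[1];print("bar inner",an(v)-90)
blk=A([[577,227],[612,243]],.034);print("blk")
e=A([[315,39],[632,142]],.012);print("plate edge",an(e[1]-e[0]))
s=manip.state();T=rot(s["tool_rot"]);print("pin tool",T.T@(np.r_[pin,.03]-s["tool_pos"]))
im=manip.grab_frame("wrist");cv2.imwrite("pics/w3c.png",cv2.resize(im[100:320,270:630],None,fx=2.2,fy=2.2,interpolation=cv2.INTER_CUBIC))
```

```text
[0.5102 0.242 ] 2.278885096359602 9.619094910321095 0.044148323663748094
bar outer -0.5161850481675287
bar inner -4.544834446255024
blk
plate edge -1.5575653088360137
pin tool [0.0132 0.0439 0.0014]
```

View pics/w3c.png

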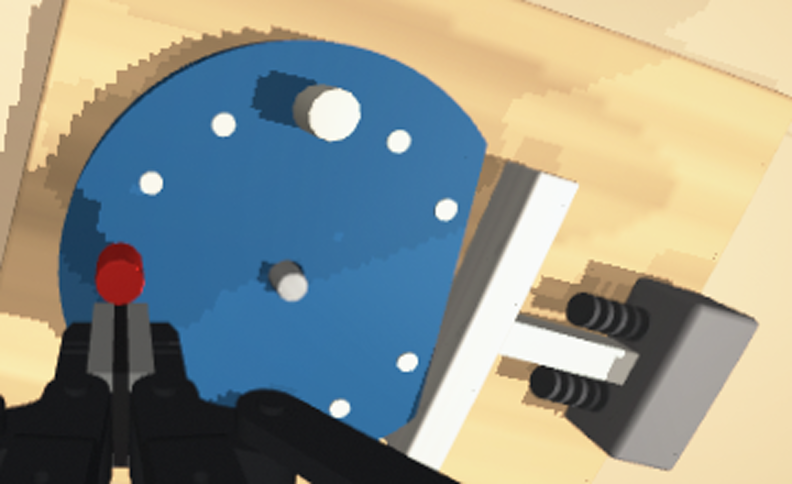

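Run:
```python
from plant import manip
from h import *
c=manip.get_calibration("wrist")
A=lambda p,z:px2w(np.array(p)/2.2+[270,100],c,z)[:,:2]
an=lambda v:np.degrees(np.arctan2(v[1],v[0]))
pin=A([292,288],.03)[0];red=A([120,280],.038)[0];w1=A([334,115],.038)[0]
print(pin, an(pin-red),an(w1-pin)-90,np.linalg.norm(red-pin))
b=A([[543,172],[410,452]],.028);print("bar inner",an(b[0]-b[1])-90)
b=A([[578,183],[440,468]],.028);print("bar outer",an(b[0]-b[1])-90)
f=A([[487,147],[415,413]],.024);print("flat",an(f[0]-f[1])-90)
```

```text
[0.51169048 0.24050158] 6.23597037497257 8.674946117753791 0.044471264640704375
bar inner -1.9267931088495942
bar outer -1.4238025040149722
flat 7.789801679701469
```

```bash
python3 -m creep '[[0,0,4.5,0.0035,-0.001,0,0],[0,0,4.5,0.0035,-0.001,0,0],[0,0,0,0,0,0,0]]'
python3 - <<'E'
from plant import manip
import cv2
im=manip.grab_frame("wrist");cv2.imwrite("pics/w4c.png",cv2.resize(im[100:320,270:630],None,fx=2.2,fy=2.2,interpolation=cv2.INTER_CUBIC))
E
```

```text
time: 4.5
tool_pos: [0.4672, 0.2253, 0.0308]
tool_rot: [0.0, 0.68, 0.733, 0.0]
contact_force: [-0.1, 0.8, -0.6]
gripper_width: 0.002
```

View pics/w4c.png

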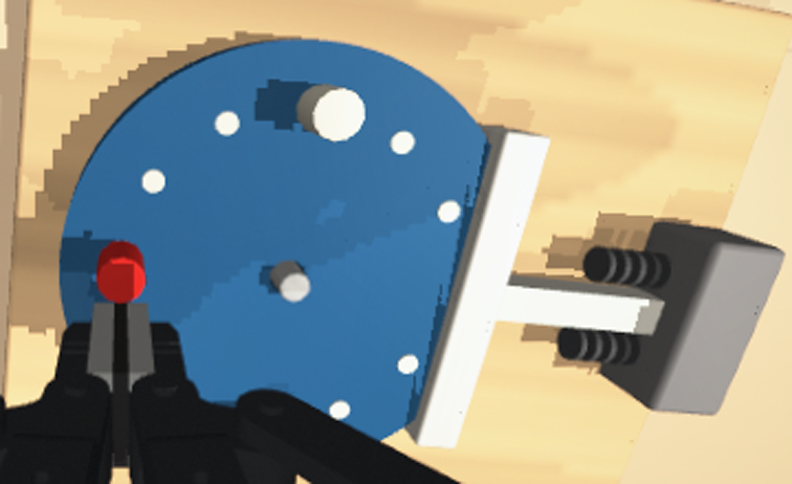

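The flat now lies along the bar. I check the angle numerically.

```bash
cat > m.py <<'E'
from plant import manip
from h import *
c=manip.get_calibration("wrist")
A=lambda p,z:px2w(np.array(p)/2.2+[270,100],c,z)[:,:2]
an=lambda v:np.degrees(np.arctan2(v[1],v[0]))
E
python3 - <<'E'
from m import *
pin=A([294,289],.03)[0];red=A([121,281],.038)[0];w1=A([338,114],.038)[0]
print(pin, an(pin-red),an(w1-pin)-90)
b=A([[507,132],[415,445]],.028);print("bar inner",an(b[0]-b[1])-90)
b=A([[549,139],[455,447]],.028);print("bar outer",an(b[0]-b[1])-90)
f=A([[402,143],[408,364]],.024);print("dots",an(f[0]-f[1])-90)
f=A([[449,212],[408,364]],.024);print("dots",an(f[0]-f[1])-90)
f=A([[227,123],[340,410]],.024);print("dots",an(f[0]-f[1])-90)
print("pin-bar",np.linalg.norm(0), (b.mean(0)-pin))
E
```

```text
[0.51158268 0.24021735] -2.689888482983287 -0.6407647555575693
bar inner -2.0442670849129314
bar outer -1.5451179521205631
dots 13.693793582944735
dots -1.604978169655709
dots 28.652043144618787
pin-bar 0.0 [ 0.05670617 -0.00144657]
```

The bar reads −1.5 to −2.0 degrees and the face's marks −1.6. The bar face is about 44.7 mm from the pin, so the flat is flush. I back off, lift and turn the jaws towards the spatula.

```bash
python3 -m creep '[[0,0,0,-0.006,0,0,0],[0,0,0,-0.008,0,0,0],[0,0,0,0,0,-0.02,0],[0,0,0,0,0,-0.03,0],[0,0,0,0,0,-0.03,0],[0,0,7.1,0,0,-0.001,0],[0,0,7.1,0,0,0,0],[0,0,7.1,0,0,0,0],[0,0,7.1,0,0,0,0],[0,0,7.1,0,0,0,0],[0,0,7.1,0,0,0,0],[0,0,7.1,0,0,0,0],[0,0,7.1,0,0,0,0],[0,0,7.1,0,0,0,0],[0,0,7.1,0,0,0,0],[0,0,7.1,0,0,0,0],[0,0,7.1,0,0,0,0]]'
python3 -m creep '[[0,0,0,-0.0016,0.0293,0,0.6],[0,0,0,-0.0016,0.0293,0,0.6],[0,0,0,-0.0016,0.0293,0,0.6],[0,0,0,-0.0016,0.0293,0,0.6],[0,0,0,-0.0016,0.0293,0,0.6],[0,0,0,-0.0016,0.0293,0,0.6],[0,0,0,-0.0016,0.0293,0,0.6],[0,0,0,-0.0016,0.0293,0,0.6],[0,0,0,0,0,0,0.6],[0,0,0,0,0,0,0.6]]'
python3 - <<'E'
from plant import manip
from h import *
np.set_printoptions(precision=4,suppress=True)
im=manip.grab_frame("wrist");c=manip.get_calibration("wrist");cv2.imwrite("pics/w5.png",im)
for n in("spatula","brush"):
  for r in manip.cut_out(n,"wrist"):
    a=axis(r["pixels"],c,.012);print(n,r["confidence"],r["rect"],a[0],np.degrees(np.arctan2(a[1][1],a[1][0])),a[2],a[3])
s=manip.state();print(s["tool_pos"],s["tool_rot"],s["joint_pos"])
E
```

```text
time: 5.97
tool_pos: [0.4681, 0.2101, 0.1112]
tool_rot: [0.0, 0.997, 0.076, -0.0]
contact_force: [0.2, -0.5, 0.0]
gripper_width: -0.0
time: 6.8
tool_pos: [0.4922, -0.0241, 0.1113]
tool_rot: [-0.0, 0.997, 0.078, -0.0]
contact_force: [0.3, -0.1, 0.4]
gripper_width: 0.599
brush 0.71 [410.7, 74.1, 434.6, 238.4] [ 0.5499 -0.1013] 13.136186826260172 [ 0.4744 -0.1189] [ 0.6124 -0.0867]
[ 0.4921 -0.0219  0.1111] [-0.0002  0.9968  0.0797 -0.0002] [-0.1958 -0.1624  2.027   0.0003  1.2776  1.2154]
```

View pics/w5.png

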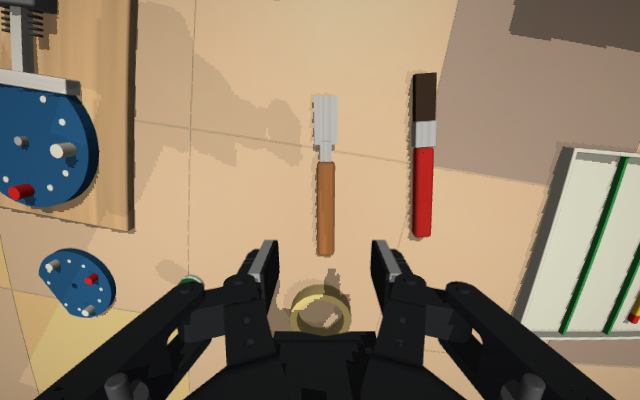

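The wrist view shows the spatula from tip (325,96) to handle end (326,255), straight ahead between the jaws. The clock is still flush at left. I compute the grasp offset.

Run:
```python
from plant import manip
from h import *
np.set_printoptions(precision=4,suppress=True)
c=manip.get_calibration("wrist")
P=px2w([[326.5,255],[326,163],[325,96]],c,.014)[:,:2];P[2]=px2w([[325,96]],c,.004)[0,:2]
print(P)
d=P[1]-P[0];L=np.linalg.norm(d);d/=L;d2=(P[2]-P[0]);print(L,np.linalg.norm(d2),np.degrees(np.arctan2(d[1],d[0])),np.degrees(np.arctan2(d2[1],d2[0])))
d2/=np.linalg.norm(d2);g=P[0]+.055*d2;print("grip",g, "alt",P[2]-.09*d2)
s=manip.state();T=rot(s["tool_rot"]);print("in tool",T.T@(np.r_[g,.007]-s["tool_pos"]), "dir in tool", T.T@np.r_[d2,0])
```

```text
[[ 0.441  -0.0324]
 [ 0.5284 -0.0178]
 [ 0.5833 -0.0082]]
0.08853625567911452 0.1443429922186271 9.488446340105417 9.680385017407245
grip [ 0.4953 -0.0232] alt [ 0.4946 -0.0233]
in tool [0.0029 0.0018 0.1041] dir in tool [ 1.     -0.0094 -0.0004]
```

```bash
python3 -m creep '[[0,0,0,0.003,0.0018,0.02,0.6],[0,0,0,0,0,0.025,0.6],[0,0,0,0,0,0.025,0.6],[0,0,0,0,0,0.02,0.6],[0,0,0,0,0,0.012,0.6],[0,0,0,0,0,0.004,0.6],[0,0,0,0,0,0,0.6],[0,0,0,0,0,0,0],[0,0,0,0,0,0,0],[0,0,0,0,0,0,0],[0,0,0,0,0,0,0],[0,0,0,0,0,0,0],[0,0,0,0,0,0,0]]'
python3 - <<'E'
from plant import manip
import cv2
cv2.imwrite("pics/w6.png",manip.grab_frame("wrist"))
E
```

```text
time: 8.03
tool_pos: [0.4972, -0.024, 0.0071]
tool_rot: [0.0, 0.997, 0.079, 0.001]
contact_force: [-0.9, 0.5, 6.4]
gripper_width: 0.162
```

View pics/w6.png

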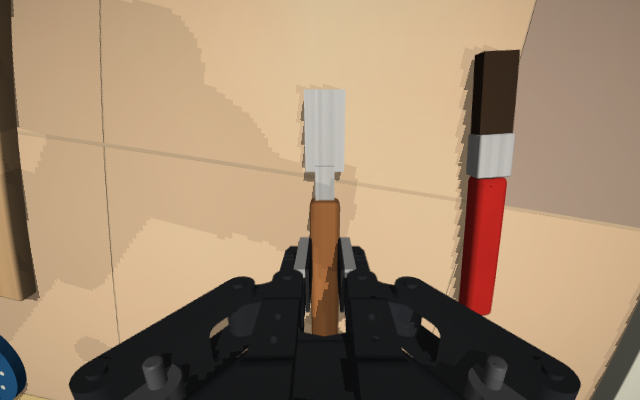

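The spatula is gripped (opening 0.162, about right for 16 mm). I lift it and carry it over the middle lane.

```bash
python3 -m creep '[[0,0,0,0,0,-0.01,0],[0,0,0,0,0,-0.02,0],[0,0,0,0,0,-0.025,0],[0,0,0,-0.0083,0.0302,0,0],[0,0,0,-0.0083,0.0302,0,0],[0,0,0,-0.0083,0.0302,0,0],[0,0,0,-0.0083,0.0302,0,0],[0,0,0,-0.0083,0.0302,0,0],[0,0,0,-0.0083,0.0302,0,0],[0,0,0,-0.0083,0.0302,0,0],[0,0,0,-0.0083,0.0302,0,0],[0,0,0,-0.0083,0.0302,0,0],[0,0,0,-0.0083,0.0302,0,0],[0,0,4,0,0,0,0],[0,0,0,0,0,0,0],[0,0,0,0,0,0,0]]'
python3 - <<'E'
from plant import manip
import cv2
cv2.imwrite("pics/w7.png",manip.grab_frame("wrist"))
im=manip.grab_frame("top");cv2.imwrite("pics/top7.png",cv2.resize(im[140:260,320:480],None,fx=5,fy=5,interpolation=cv2.INTER_CUBIC))
s=manip.state();print(s["tool_pos"],s["tool_rot"],s["gripper_width"])
E
```

```text
time: 9.42
tool_pos: [0.4611, -0.335, 0.0605]
tool_rot: [-0.0, 0.999, 0.045, -0.0]
contact_force: [0.7, 0.3, 0.2]
gripper_width: 0.162
[ 0.4612939  -0.33412756  0.06023524] [-2.63015123e-04  9.98972144e-01  4.53272502e-02 -1.63080669e-04] 0.16203608318465376
```

View pics/w7.png

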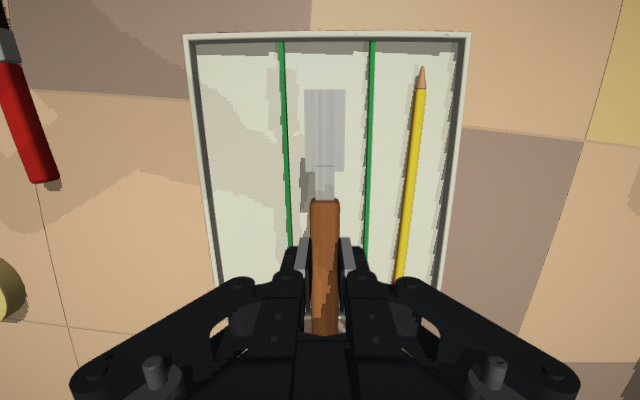

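View pics/top7.png

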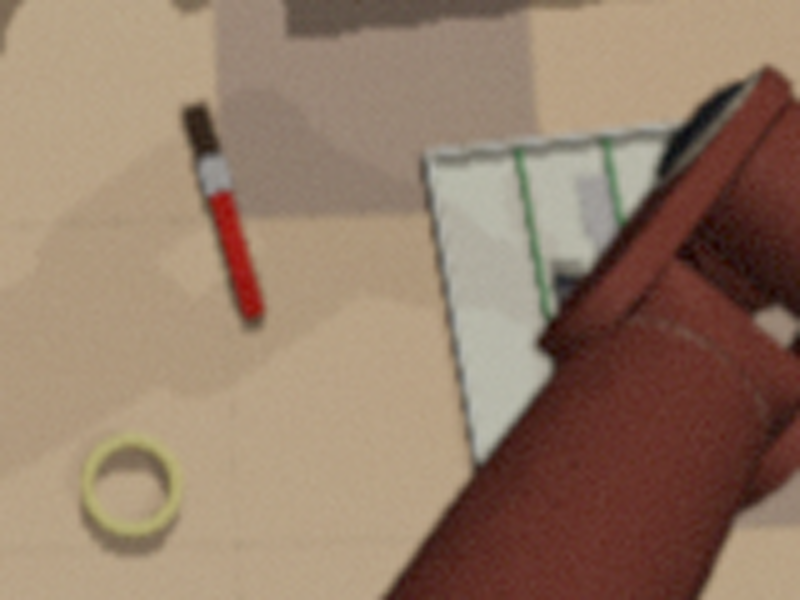

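Well over the middle lane: ridges at (282→290) and (372→366), blade at (325,130). I compute the fine offset.

Run:
```python
from plant import manip
from h import *
np.set_printoptions(precision=4,suppress=True)
c=manip.get_calibration("wrist");s=manip.state();T=rot(s["tool_rot"]);p=s["tool_pos"]
P=px2w([[282,42],[290,245],[372.5,42],[366,245]],c,.010);Q=(P-p)@T;print("ridges tool",Q)
print(px2w([[185,35],[469,34]],c,.014)-p@np.eye(3)); E2=(px2w([[185,35],[469,34]],c,.014)-p)@T;print("far rim outer tool",E2)
b=px2w([[325,90],[325,170]],c,.053);print("blade tool",(b-p)@T)
```

```text
ridges tool [[ 0.1206 -0.0264  0.0502]
 [-0.0191 -0.026   0.0503]
 [ 0.1206  0.0308  0.0502]
 [-0.0192  0.0321  0.0502]]
[[ 0.1165  0.0972 -0.0462]
 [ 0.1329 -0.0785 -0.0462]]
far rim outer tool [[ 0.1248 -0.0862  0.0462]
 [ 0.1253  0.0902  0.0461]]
blade tool [[0.0877 0.0007 0.0072]
 [0.0465 0.0006 0.0072]]
```

```bash
python3 -m creep '[[0,0,0,0.004,0.002,0.012,0],[0,0,0,0,0,0.014,0],[0,0,0,0,0,0.012,0],[0,0,0,0,0,0.006,0],[0,0,0,0,0,0.003,0],[0,0,0,0,0,0.001,0],[0,0,0,0,0,0,0]]'
```

```text
time: 10.1
tool_pos: [0.4656, -0.3365, 0.0124]
tool_rot: [-0.0, 0.999, 0.045, -0.0]
contact_force: [0.2, -0.0, 0.8]
gripper_width: 0.16
```

```bash
python3 -m creep '[[0,0,0,0,0,0.001,0],[0,0,0,0,0,0.001,0],[0,0,0,0,0,0,0]]'
```

```text
time: 10.35
tool_pos: [0.4661, -0.3372, 0.0111]
tool_rot: [0.001, 0.999, 0.044, 0.001]
contact_force: [-0.3, 0.5, 0.8]
gripper_width: 0.163
```

```bash
python3 -m creep '[[0,0,0,0,0,0.001,0],[0,0,0,0,0,0,0.18],[0,0,0,0,0,0,0.24],[0,0,0,0,0,0,0.3],[0,0,0,0,0,0,0.32],[0,0,0,0,0,0,0.32]]'
python3 - <<'E'
from plant import manip
import cv2
cv2.imwrite("pics/w8.png",manip.grab_frame("wrist"))
E
```

```text
time: 10.85
tool_pos: [0.4654, -0.3366, 0.0091]
tool_rot: [-0.0, 0.999, 0.044, -0.0]
contact_force: [0.9, -0.2, -0.0]
gripper_width: 0.314
```

View pics/w8.png

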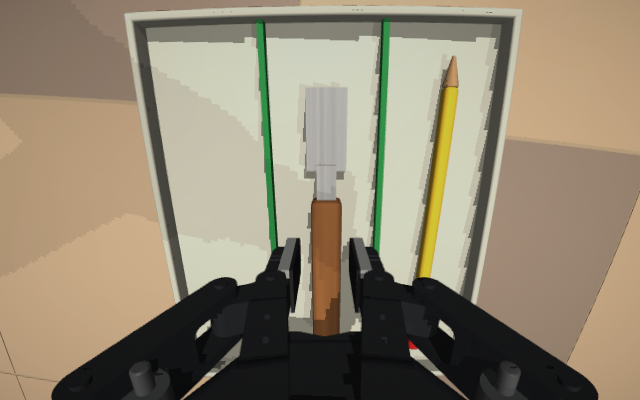

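The spatula lies in the middle lane and is released. Next I lift and go to the red brush.

```bash
python3 -m creep '[[0,0,0,0,0,-0.01,0.32],[0,0,0,0,0,-0.025,0.32],[0,0,0,0,0,-0.03,0.32],[0,0,0,0,0,-0.03,0.6],[0,0,0,0.0103,-0.028,0,0.6],[0,0,0,0.0103,-0.028,0,0.6],[0,0,0,0.0103,-0.028,0,0.6],[0,0,0,0.0103,-0.028,0,0.6],[0,0,0,0.0103,-0.028,0,0.6],[0,0,0,0.0103,-0.028,0,0.6],[0,0,0,0.0103,-0.028,0,0.6],[0,0,0,0.0103,-0.028,0,0.6],[0,0,-4,0,0,0,0.6],[0,0,-4,0,0,0,0.6],[0,0,0,0,0,0,0.6],[0,0,0,0,0,0,0.6]]'
python3 - <<'E'
from plant import manip
from h import *
np.set_printoptions(precision=4,suppress=True)
im=manip.grab_frame("wrist");c=manip.get_calibration("wrist");cv2.imwrite("pics/w9.png",im)
im=manip.grab_frame("top");cv2.imwrite("pics/top9.png",cv2.resize(im[140:260,320:480],None,fx=5,fy=5,interpolation=cv2.INTER_CUBIC))
s=manip.state();print(s["tool_pos"],s["tool_rot"])
E
```

```text
time: 12.23
tool_pos: [0.528, -0.1062, 0.1049]
tool_rot: [0.0, 0.994, 0.113, 0.0]
contact_force: [0.1, -0.3, 0.1]
gripper_width: 0.604
[ 0.5278 -0.1065  0.1046] [0.0001 0.9936 0.113  0.0002]
```

View pics/w9.png

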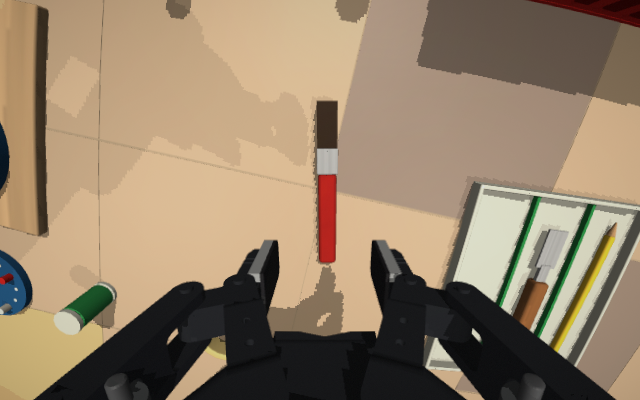

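View pics/top9.png

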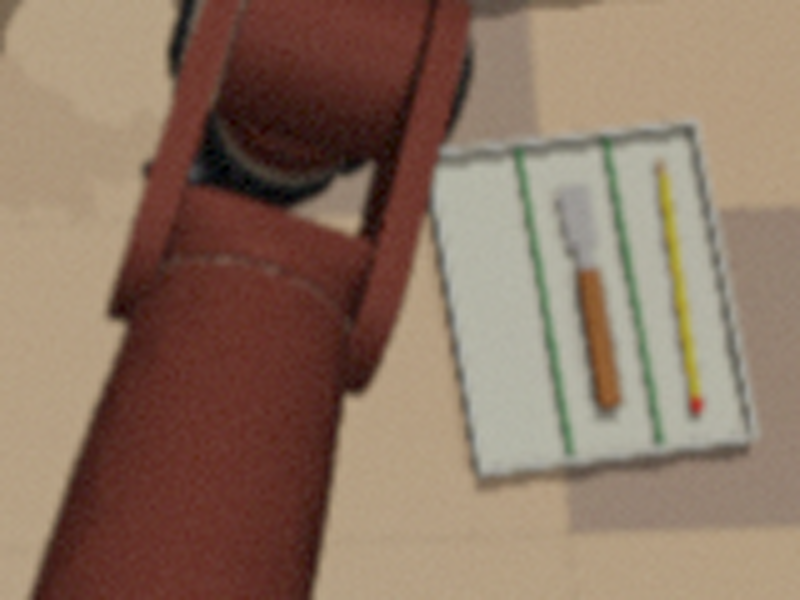

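The top crop shows the spatula straight and central in the middle lane. In the wrist view the brush runs from bristle tip (327,101) to handle end (328,262).

Run:
```python
from plant import manip
from h import *
np.set_printoptions(precision=4,suppress=True)
c=manip.get_calibration("wrist")
P=px2w([[328,261],[327,176],[327,101]],c,.014);P[2]=px2w([[327,101]],c,.008)
s=manip.state();T=rot(s["tool_rot"]);Q=(P-s["tool_pos"])@T;print(Q)
d=Q[2]-Q[0];d[2]=0;print(np.linalg.norm(d),"grip tool",Q[0]+.055*d/np.linalg.norm(d), np.degrees(np.arctan2(d[1],d[0])))
```

```text
[[-0.055   0.0038  0.0906]
 [ 0.0262  0.0027  0.0907]
 [ 0.0876  0.0026  0.0967]]
0.14255914869069444 grip tool [0.     0.0033 0.0906] -0.44831256927162955
```

```bash
python3 -m creep '[[0,0,0,0.001,0.003,0.02,0.6],[0,0,0,0,0,0.025,0.6],[0,0,0,0,0,0.025,0.6],[0,0,0,0,0,0.015,0.6],[0,0,0,0,0,0.01,0.6],[0,0,0,0,0,0.003,0.6],[0,0,0,0,0,0,0.6],[0,0,0,0,0,0,0],[0,0,0,0,0,0,0],[0,0,0,0,0,0,0],[0,0,0,0,0,0,0],[0,0,0,0,0,0,0],[0,0,0,0,0,0,0]]'
python3 - <<'E'
from plant import manip
import cv2
cv2.imwrite("pics/w10.png",manip.grab_frame("wrist"))
E
```

```text
time: 13.42
tool_pos: [0.5308, -0.1094, 0.008]
tool_rot: [0.001, 0.993, 0.114, 0.001]
contact_force: [-0.5, 0.0, 6.3]
gripper_width: 0.157
```

View pics/w10.png

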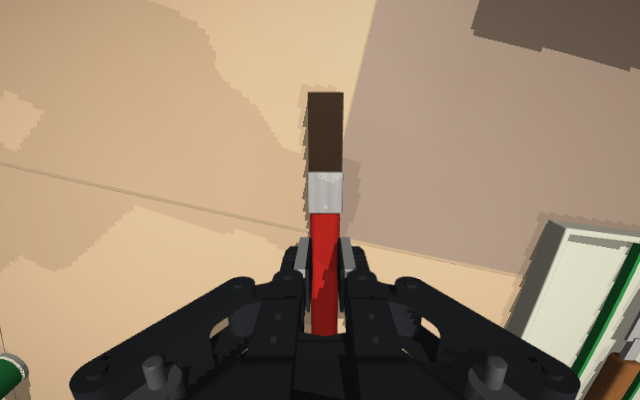

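```bash
python3 -m creep '[[0,0,0,0,0,-0.01,0],[0,0,0,0,0,-0.02,0],[0,0,0,0,0,-0.025,0],[0,0,0,-0.0154,0.0213,0,0],[0,0,0,-0.0154,0.0213,0,0],[0,0,0,-0.0154,0.0213,0,0],[0,0,0,-0.0154,0.0213,0,0],[0,0,0,-0.0154,0.0213,0,0],[0,0,0,-0.0154,0.0213,0,0],[0,0,0,-0.0154,0.0213,0,0],[0,0,3.9,0,0,0,0],[0,0,3.9,0,0,0,0],[0,0,0,0,0,0,0],[0,0,0,0,0,0,0]]'
python3 - <<'E'
from plant import manip
import cv2
cv2.imwrite("pics/w11.png",manip.grab_frame("wrist"))
s=manip.state();print(s["tool_pos"],s["tool_rot"],s["gripper_width"])
E
```

```text
time: 14.63
tool_pos: [0.4581, -0.2785, 0.0615]
tool_rot: [-0.0, 0.999, 0.047, -0.0]
contact_force: [-0.0, -0.2, -1.3]
gripper_width: 0.155
[ 0.4581502  -0.27835127  0.06145244] [-1.34704473e-05  9.98895441e-01  4.69882790e-02  5.73094181e-07] 0.1615891888471625
```

View pics/w11.png

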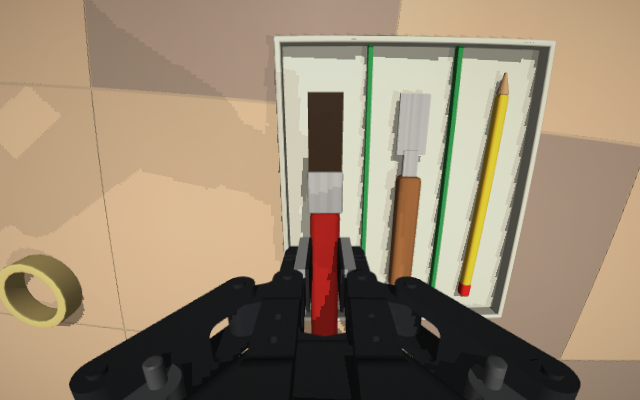

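The brush is over the left lane: rim outer corner (276,40), ridge at (370,47)→(363,245). I compute the fine offset.

Run:
```python
from plant import manip
from h import *
np.set_printoptions(precision=4,suppress=True)
c=manip.get_calibration("wrist");s=manip.state();T=rot(s["tool_rot"]);p=s["tool_pos"]
f=lambda q,z:print(((px2w(q,c,z)-p)@T)[:,:2].tolist())
f([[370,47],[363,245]],.01); f([[276,38],[285,240],[553,43]],.014)
print(np.degrees(np.arctan2(T[1,0],T[0,0])))
```

```text
[[0.11796169630571661, 0.029455774049540268], [-0.019759290872414112, 0.029967124429590736]]
[[0.12226969554843377, -0.02962731489458959], [-0.01367080753078302, -0.02927326180498515], [0.12250337567052269, 0.1472472006128188]]
5.38644350133616
```

```bash
python3 -m creep '[[0,0,0,0.001,0.0005,0.012,0],[0,0,0,0,0,0.014,0],[0,0,0,0,0,0.012,0],[0,0,0,0,0,0.006,0],[0,0,0,0,0,0.003,0],[0,0,0,0,0,0.001,0],[0,0,0,0,0,0.001,0],[0,0,0,0,0,0.001,0],[0,0,0,0,0,0,0]]'
```

```text
time: 15.43
tool_pos: [0.4598, -0.2794, 0.012]
tool_rot: [0.0, 0.999, 0.046, 0.001]
contact_force: [-0.5, 1.0, 0.6]
gripper_width: 0.161
```

```bash
python3 -m creep '[[0,0,0,0,0,0.001,0],[0,0,0,0,0,0,0],[0,0,0,0,0,0,0.18],[0,0,0,0,0,0,0.24],[0,0,0,0,0,0,0.3],[0,0,0,0,0,0,0.32],[0,0,0,0,0,0,0.32],[0,0,0,0,0,-0.005,0.32],[0,0,0,0,0,-0.02,0.32],[0,0,0,0,0,-0.03,0.32],[0,0,0,0,0,-0.04,0.32],[0,0,0,-0.02,0,-0.035,0.32],[0,0,0,-0.04,0,-0.01,0.32],[0,0,0,-0.01,-0.02,0,0.32],[0,0,0,0,0,0,0.32],[0,0,0,0,0,0,0.32]]'
python3 - <<'E'
from plant import manip
from h import *
np.set_printoptions(precision=4,suppress=True)
cv2.imwrite("pics/w12.png",manip.grab_frame("wrist"))
im=manip.grab_frame("top");cv2.imwrite("pics/top12.png",im)
cv2.imwrite("pics/top12a.png",cv2.resize(im[140:260,150:310],None,fx=5,fy=5,interpolation=cv2.INTER_CUBIC))
cv2.imwrite("pics/side12.png",manip.grab_frame("side"))
print(manip.state()["joint_pos"])
E
```

```text
time: 16.77
tool_pos: [0.3874, -0.2653, 0.1506]
tool_rot: [0.0, 0.999, 0.046, 0.001]
contact_force: [0.3, 0.1, -0.5]
gripper_width: 0.318
[-0.7587 -0.2668  2.0459 -0.      1.3628  0.7196]
```

View pics/w12.png

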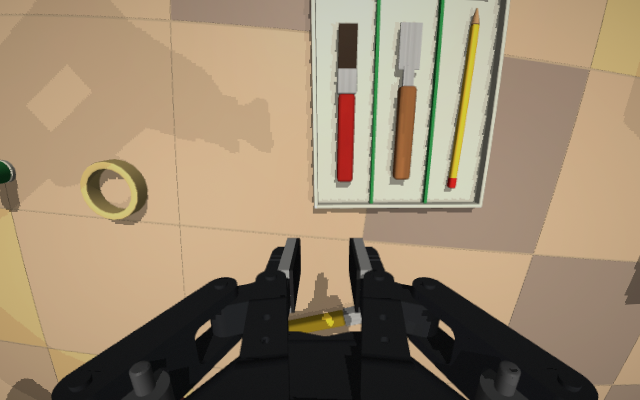

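View pics/top12a.png

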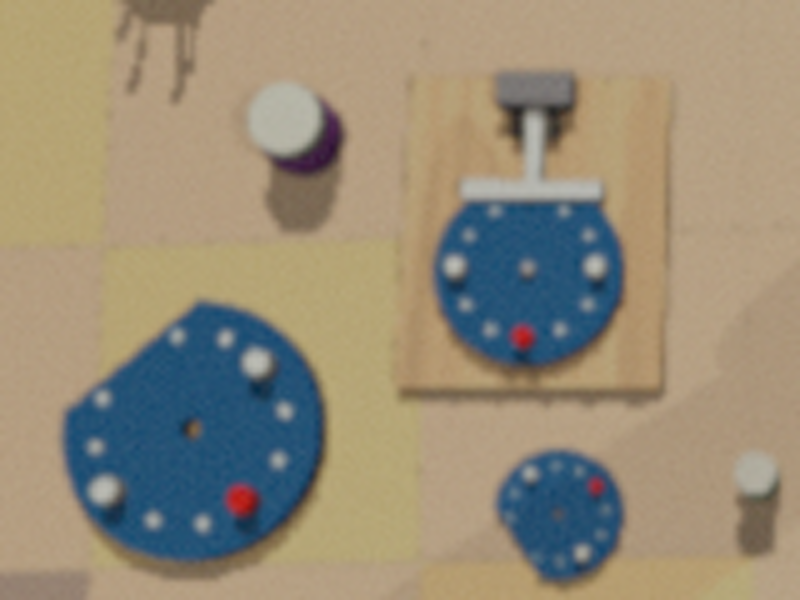

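View pics/side12.png

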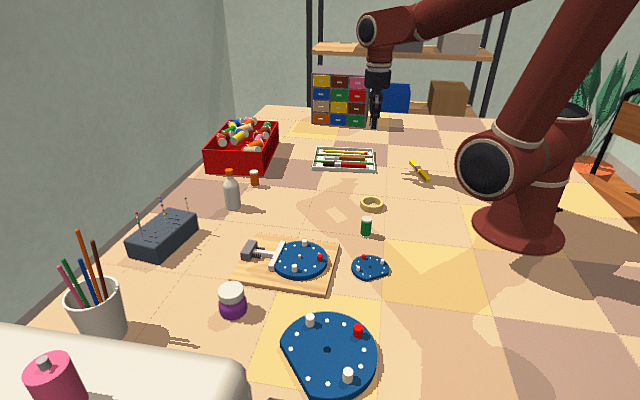

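View pics/top12.png

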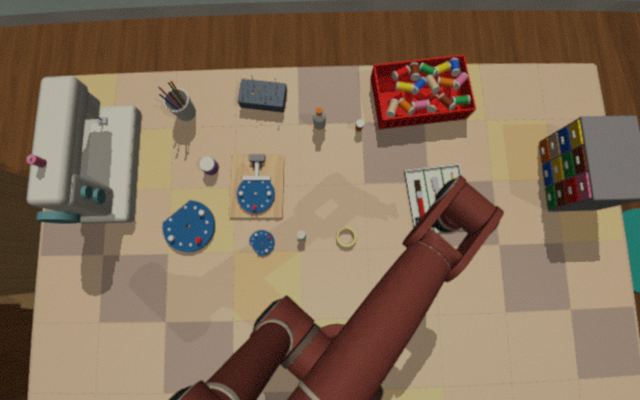

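Everything looks placed. I take a final numeric check from the top and wrist pictures.

Run:
```python
from plant import manip
from h import *
np.set_printoptions(precision=4,suppress=True)
c=manip.get_calibration("top");an=lambda v:np.degrees(np.arctan2(v[1],v[0]))
A=lambda p,z:px2w((np.array(p)+.5)/5-.5+np.array([150,140]),c,z)[:,:2]
pin=A([528,268],.03)[0];r=A([523.5,337],.038)[0];w=A([[455,266],[596,266]],.038);b=A([[460,189],[603,189]],.028)
print("clock",an(pin-r),an(w[0]-w[1])-90,"bar",an(b[0]-b[1])-90,"bar face dist",b.mean(0)[0]-pin[0]-.006)
c=manip.get_calibration("wrist")
rim=px2w([[315,208],[481,206]],c,.014);rg=px2w([[375,120],[372,203],[435,110],[425,203]],c,.010)
T=rim[1]-rim[0];ty=-T[:2]/np.linalg.norm(T[:2]);tx=np.array([ty[1],-ty[0]])
cen=rim[:,:2].mean(0)+tx*.105;print("tray",cen,an(tx))
for n,a,bb in(("brush",[348,24],[344.5,181]),("spat",[410,23],[401.5,179])):
    P=px2w([a,bb],c,.014)[:,:2];m=P.mean(0)-cen;print(n,"mid tray x,y",m@tx,m@ty,"ang",an(P[0]-P[1])-an(tx))
print("ridge y",(rg[:,:2]-cen)@ty)
s=manip.state();print(s["time"],s["contact_force"])
```

```text
clock -1.5320237165708144 -1.5529885387114462 bar -1.5954064712304046 bar face dist 0.04523531457957231
tray [ 0.4837 -0.3351] 5.935290010161443
brush mid tray x,y -0.00407516412330657 0.056815932658738945 ang -0.8934159482008432
spat mid tray x,y -0.002939412706236418 -0.000493608401555662 ang 0.21961980957564098
ridge y [ 0.0281  0.0281 -0.0308 -0.0291]
16.9167 [ 0.3684  0.4004 -0.338 ]
```

```bash
python3 -c "
from plant import manip
print(manip.job_done())"
```

```text
the job is handed in; nothing more can be done
None
```

The job is done and handed in at about 17 s of the 67 s allowed. I turned the clock face about 75° on its pin by pushing the red stud with closed fingertips. I then laid the spatula in the middle lane and the red brush in the left lane.

**Clock:** the face reads −1.5° and the bar −1.6° in the last pictures, so they match. The bar face is about 45 mm from the pin, which puts its travel near 14 mm; more than 11 mm was required.

**Tools:**

| Tool | Off lane centre, along | Off centre line | Angle to lane |
|---|---|---|---|
| Spatula | 3 mm | 0.5 mm | 0.2° |
| Brush | 4 mm | 1 mm | 0.9° |

**Rest of the scene:** the gripper was clear of everything. The pencil, spools, tape, glue bottle and paint jar look unmoved in the pictures; I did not measure their positions again.

**Disagreements:** the top and wrist cameras differ by 2 to 3 mm in absolute position, and the networks mislabelled several things. I therefore aligned by what each close view showed relative to the tool. No check failed.

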